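# Prise open the blue-lidded tea tin

## Robot

A 6-joint arm with a two-finger parallel gripper is mounted at the origin on the work surface. World frame = base frame: x ahead of the robot, y to its left, z up, the work surface at z = 0. Lengths are in m, angles in rad, forces in N, time in s.
With the tool pointing down it reaches from about 0.3 to 0.825 m from the base axis. Payload 5.4 kg.
Tool frame: the origin (TCP) lies at the very end of the fingers, on their centre line; the grasp point (between the pads) lies 19 mm behind it (r.pinch_z is the distance from the TCP to the grasp point, in m); z points along the fingers, y is the line along which they close (so a half turn about z gives the same grasp; the last joint's range is limited). The gripper opens to 92 mm and grips with 3 to 60 N. Pads are 20 mm wide; open, the fingers measure 128 mm over their backs; the gripper's body (75 mm by 189 mm) begins 69 mm behind the grasp point.
Start: joints at [1.139, 0.158, 1.597, -0, 1.386, -0.21], TCP at [0.127, 0.561, 0.215] pointing down, gripper open.
Joint ranges: [-2.91, 2.91], [-0.94, 2.29], [0.18, 2.7], [-1.29, 4.43], [0.17, 2.64], [-3, 3]. Speed limits (rad/s): [2.57, 2.57, 3.14, 3.14, 3.14, 3.14].

## Interface

Orientations are given as [roll, pitch, yaw] about the fixed x, y, z axes, in that order (R = Rz(yaw) Ry(pitch) Rx(roll)).
In Python, from rig import sense, camera, camera_info, r, spotter gives the robot as it stands.
- The arm moves only by the tool carry_out, never from a script. Its argument "increments" is a list that holds one entry, the list of rows, each a list of 7 numbers: the shift along the tool's x, y, z in cm, then the turn, a rotation vector about the tool's x, y, z in degrees, then the closure, from -1 (fully open) to 1 (shut). A call has 1 to 5 rows; each row shifts and turns the commanded pose from where the row before left it, along the tool's axes as they then stand; what a row does not reach is not made up. A row lasts 1/12 s, in which the tool goes at most 41.7 mm and 7.16 degrees, less where a joint would pass 70% of its speed; a pose out of reach is approached as far as the arm can. A call is refused whole if a number of a shift passes 4.17 or a number of a turn 7.16, either way. A call with a gripper value outside its range is refused whole. The fingers move at their own pace and stop on an object; the grip force is fixed at half the most. Time passes only in rows, so rows that do not move let the fingers close. It gives the time, the measured TCP pose, the force, the opening and the grip force at its end, in the units of the state.
- sense(): the state, without advancing time (a new reading comes with each control period).
- camera(name): name is "scene" or "top"; returns the picture (384x512x3 uint8, red, green, blue); there is no depth.
- camera_info(name): a dict with "camera_matrix" (3x3 intrinsics, pixels), "rvec" (rotation vector, rad) and "tvec" (3), from world to camera coordinates, as OpenCV has them. Camera axes: x right, y down, z forward; pixel columns grow to the right and rows downward; lengths in m; the calibration is good to about 2 mm. A picture is of the moment at which its call begins. camera_info takes no time and is no camera call.
- r.hand_in(): hands the job in; it is judged then, once.
Trained networks look in the newest picture that a camera, given by its name, has taken for a name from the list of things; names that differ only in an ending like _2 or _b are one class to them, and where a whole thing is asked for, a point or a joint stands for the part that bears it (a point fixed in the world has none). Each returns a list of dicts, best first, with "p" (0 to 1); they miss things now and then, are a little off and sometimes report something else, mostly with a low value. They report only what shows in the picture. A call takes as long as a camera call. They do not tell look-alikes from the thing itself.
- spotter.outline_of(camera, name): "region" (384x512 bool, what is visible of it) and "bbox" ([left, top, width, height] in pixels, round what is visible of it).
The state is a dict: "clock": time; "joint_positions": joint angles; "qd": joint speeds; "joint_efforts": joint torques, N m; "eef_pos": TCP position; "tool_rot": TCP orientation; "wrist_force": force on the tool from outside, world axes, zero at the start; "ft_torque": the same for the moment, N m; "opening": opening from 0.0 (shut) to 1.0 (fully open); "grip_force": force on a finger pad.
Only numpy, scipy, OpenCV 4.12 (cv2) and the standard library are available. Lean on these libraries where they do the work, as an engineer would, in place of code of your own. Each camera call takes 0.05 s, during which the arm holds its last target. There are 200 camera calls.

## Task

Take the flat tea knife from its bamboo rest, slide its blade under the front lip of the blue-lidded tea tin and lever the lid up until it stands well open, at least half-way to upright. Use only the knife on the lid, keep your fingers off it, and leave the red tin shut. Then lay the knife back across its rest as it was and let go.

Things in the scene. Friction and masses are not known exactly. Their poses are not given: they have to be found in the camera images.
- knife_grip (a point): Centre of the knife's dark wooden handle (120 x 18 x 20 mm high). x points to the tip of the flat steel blade (22 wide, 3 thick, wide faces up and down), 145 mm away at the same height; z up. The 80 g knife lies level across a fixed bamboo rest: 2 bars 16 high, 12 thick, 60 wide, 47 mm before and behind this point, joined by a 10 wide, 5 high strip under the handle. Point 26 mm above the counter.
- blue_tin: Fixed metal tea tin, BLUE lid and band (its twin is RED). Origin: centre of underside; z up, x from front to hinge. Box 100 (x) x 90 x 66 mm high. Flat lid 4 thick, 90 wide, underside at z 66, front edge at x -64: a 14 mm lip past the front wall (x -50). That wall is only 50 high over its middle 60: a slot 16 high for the blade; inside is empty above z 42. Hinge along y at x +52, z 66.
- blue_lid (a joint): Hinge angle of the blue lid in rad: 0 shut, grows as its front edge swings up and back over the hinge, stop at 1.8. The hinge is a little stiff: the lid stays where it is left; lifting it at the lip takes about 1 N.
- red_lid (a joint): Hinge angle of the red tin's lid in rad: 0 shut; same construction as the blue one. It is to stay shut.
There are look-alikes about, which are no part of the job. Leave any green look-alike of the blue_tin alone.

How it is judged:
By the outcome, as a careful person would: the job done as asked, in the order asked, and still so for the second after the job is handed in, with the robot touching nothing.
It also fails if it takes over 50 s, if anything falls off the work surface, if the arm or the gripper's body presses on something with over 40 N, if the wrist force passes 120 N, or if a joint passes its speed limit or range.

## Working session

There is one attempt and no reset: what is moved stays moved. The work goes in short steps, Python scripts to look and compute and a tool call to move; the robot and the scene stay as the last step left them, time stands still between calls to the robot, and variables do not carry over. Pictures are saved under pics/ and viewed, at most 11 in all, crops included, and the job is handed in when it is done.

Besides the shell and the picture viewer there is one more tool, called as name(argument=value, ...) on one line, values as JSON. carry_out: Moves the arm, as the interface text tells. Its arguments: {"type":"object","properties":{"increments":{"type":"array"}},"required":["increments"]}

```bash
mkdir -p pics; python3 - <<'E'
from rig import sense, camera, camera_info, r, spotter
import cv2,numpy as np
for c in("scene","top"):
    im=camera(c); cv2.imwrite(f"pics/{c}0.png",im[...,::-1])
    for n in("knife_grip","blue_tin","blue_lid"):
        for d in spotter.outline_of(c,n): print(c,n,round(d["p"],2),d["bbox"])
    i=camera_info(c);R=cv2.Rodrigues(np.array(i["rvec"]))[0];print(-R.T@np.ravel(i["tvec"]),i["camera_matrix"])
s=sense();print(s["clock"],s["tool_rot"],s["eef_pos"])
E
```

```text
scene knife_grip 0.77 [177.8, 147.9, 27.3, 51.2]
scene blue_tin 0.85 [300.8, 171.1, 38.7, 48.0]
scene blue_tin 0.78 [236.0, 255.6, 40.0, 61.5]
scene blue_tin 0.71 [334.2, 135.9, 40.5, 37.6]
scene blue_tin 0.65 [233.5, 192.0, 42.7, 50.6]
scene blue_lid 0.79 [332.0, 135.6, 41.2, 29.3]
scene blue_lid 0.67 [235.8, 191.1, 35.6, 36.9]
scene blue_lid 0.66 [238.4, 254.0, 44.3, 52.1]
scene blue_lid 0.6 [305.9, 166.5, 33.9, 39.8]
[1.1885079  0.1246041  0.84218944] [[365.65185799   0.         258.33965347]
 [  0.         365.65185799 190.85321737]
 [  0.           0.           1.        ]]
top knife_grip 0.71 [321.5, 177.5, 16.5, 88.3]
top blue_tin 0.81 [192.8, 65.1, 43.9, 50.9]
top blue_tin 0.72 [107.8, 267.0, 56.2, 62.6]
top blue_tin 0.63 [211.7, 143.0, 54.4, 54.2]
top blue_tin 0.56 [142.4, 191.4, 48.3, 54.5]
top blue_lid 0.89 [194.7, 65.5, 47.7, 53.7]
top blue_lid 0.83 [144.4, 191.6, 43.7, 55.8]
top blue_lid 0.82 [211.9, 141.3, 49.0, 57.2]
top blue_lid 0.74 [107.3, 264.8, 53.2, 64.1]
top blue_lid 0.66 [214.4, 142.8, 49.3, 53.2]
[ 0.45217259 -0.03678977  1.120506  ] [[449.76239277   0.         245.82382687]
 [  0.         449.76239277 190.82564952]
 [  0.           0.           1.        ]]
0.4 [-3.14133031e+00 -4.01750819e-05  2.91978074e+00] [0.12647884 0.56081829 0.21446455]
```

```bash
python3 - <<'E'
import cv2
a=cv2.imread("pics/top0.png")[50:350,80:380];cv2.imwrite("pics/t0c.png",cv2.resize(a,(600,600),interpolation=2))
a=cv2.imread("pics/scene0.png")[110:330,130:420];cv2.imwrite("pics/s0c.png",cv2.resize(a,(791,600),interpolation=2))
E
```

```text
(no output)
```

View pics/t0c.png

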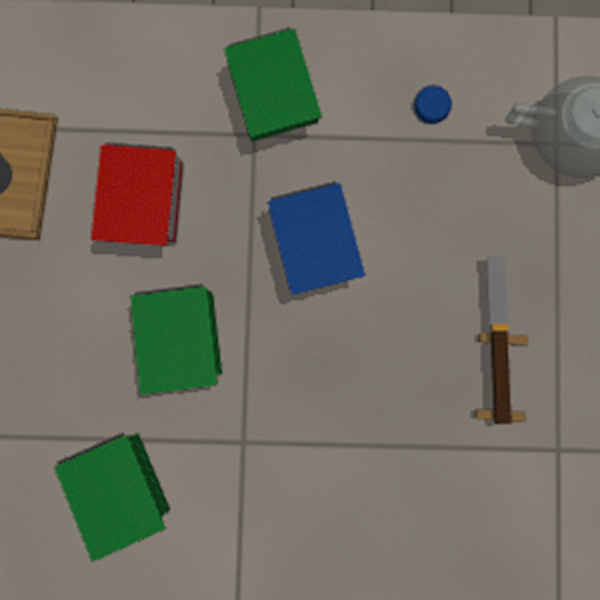

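View pics/s0c.png

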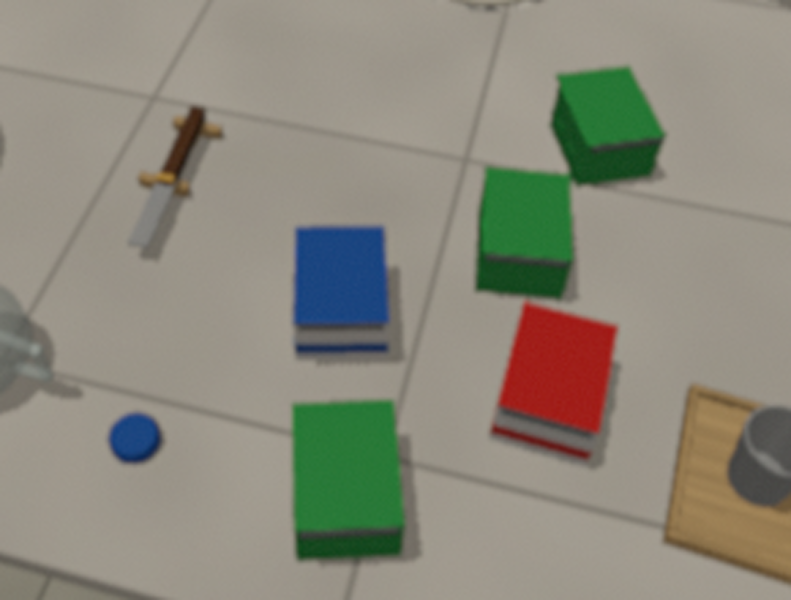

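The top view shows the knife at about (330,220) and five tin-like boxes. The blue-lidded one is at (238,169), red at (147,147), and the three greens at (216,91), (168,220) and (135,298). There is also a round blue cap at (296,102). The blue box at (238,169) is the only 116x90 blue lid, so it is the one meant. I still need to find which end is the front.

```bash
cat > h.py <<'E'
import cv2,numpy as np
from rig import sense,camera,camera_info,r,spotter
def P(c):
    i=camera_info(c);return np.array(i["camera_matrix"]),np.array(i["rvec"],float).ravel(),np.array(i["tvec"],float).ravel()
def proj(c,X):
    K,rv,t=P(c);return cv2.projectPoints(np.array(X,float).reshape(-1,1,3),rv,t,K,None)[0].reshape(-1,2)
def unproj(c,uv,z):
    K,rv,t=P(c);R=cv2.Rodrigues(rv)[0];C=-R.T@t
    uv=np.array(uv,float).reshape(-1,2);d=np.c_[uv,np.ones(len(uv))]@np.linalg.inv(K).T@R
    return C+d*((z-C[2])/d[:,2])[:,None]
E
python3 - <<'E'
from h import *
for c,box in(("top",(200,130,275,205)),("scene",(230,185,280,245))):
    im=cv2.imread(f"pics/{c}0.png");h=cv2.cvtColor(im,cv2.COLOR_BGR2HSV)
    m=cv2.inRange(h,(100,120,60),(130,255,255));k=np.zeros_like(m);l,t,R,b=box;k[t:b,l:R]=1;m=m*k
    n,L,S,_=cv2.connectedComponentsWithStats(m);i=1+np.argmax(S[1:,4]);ys,xs=np.where(L==i)
    W=unproj(c,np.c_[xs,ys],0.070)
    q=cv2.minAreaRect((W[:,:2]*1000).astype(np.float32));print(c,q,cv2.boxPoints(q).tolist())
# knife
im=cv2.imread("pics/top0.png")
h=cv2.cvtColor(im,cv2.COLOR_BGR2HSV)
m=cv2.inRange(im,(0,0,0),(60,70,95))&cv2.inRange(h,(0,100,0),(18,255,120));m[:200]=0;m[270:]=0;m[:,:315]=0;m[:,345:]=0
ys,xs=np.where(m>0);W=unproj("top",np.c_[xs,ys],.036);print(len(xs),cv2.minAreaRect((W[:,:2]*1000).astype(np.float32)))
print("tip",unproj("top",[[80+496/2,50+257/2]],.0275))
d=[x for x in spotter.outline_of("top","knife_grip")] if 0 else None
a=cv2.imread("pics/scene0.png")[180:250,225:285];cv2.imwrite("pics/bc.png",cv2.resize(a,(514,600),interpolation=2))
E
```

```text
top ((632.1193237304688, -31.573108673095703), (116.09588623046875, 88.78369140625), 16.194721221923828) [[563.9937744140625, -5.132480621337891], [588.7557373046875, -90.3931884765625], [700.244873046875, -58.013736724853516], [675.48291015625, 27.246971130371094]]
scene ((636.1259765625, -30.366580963134766), (110.98216247558594, 85.50951385498047), 15.4955415725708) [[571.2294311523438, -3.991090774536133], [594.0744018554688, -86.39244842529297], [701.0225219726562, -56.74207305908203], [678.1775512695312, 25.659286499023438]]
367 ((475.360107421875, -249.5301513671875), (110.12410736083984, 40.81479263305664), 1.4160183668136597)
tip [[ 0.62123256 -0.25525306  0.0275    ]]
```

View pics/bc.png

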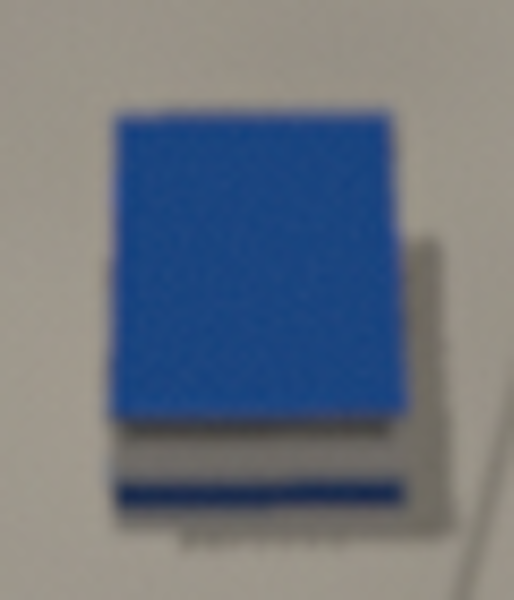

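```bash
python3 - <<'E'
from h import *
a=np.radians(16.2);u=np.array([np.cos(a),np.sin(a),0]);v=np.array([-u[1],u[0],0]);C=np.array([.6325,-.0315,0])
for nm,sg,e in(("front+u",1,.044),("back+u",1,.056),("front-u",-1,.044),("back-u",-1,.056)):
  X=[C+sg*u*e+s*v*.045+[0,0,z] for z in(0,.066) for s in(-1,1)]
  print(nm,"scene",((proj("scene",X)-[225,180])*600/70).round().tolist(),"top",((proj("top",X)-[80,50])*2).round().tolist())
print("lid",((proj("scene",[C+u*.058+s*v*.045+[0,0,.066] for s in(-1,1)])-[225,180])*600/70).round().tolist())
b=[C+u*.056+s*v*.045+[0,0,z] for z in(.005,.015,.03) for s in(0,)]
a=cv2.imread("pics/top0.png")[130:210,200:275];cv2.imwrite("pics/bt.png",cv2.resize(a,(562,600),interpolation=2))
im=cv2.imread("pics/scene0.png"); print(im[226:246,256].tolist())
h=cv2.cvtColor(cv2.imread("pics/top0.png"),cv2.COLOR_BGR2HSV);im=cv2.imread("pics/top0.png")
for y in(220,240,255): print(y,im[y,318:346].tolist())
E
```

```text
front+u scene [[113.0, 497.0], [398.0, 494.0], [105.0, 378.0], [406.0, 375.0]] top [[340.0, 204.0], [271.0, 222.0], [342.0, 193.0], [269.0, 212.0]]
back+u scene [[112.0, 530.0], [400.0, 526.0], [104.0, 411.0], [408.0, 408.0]] top [[338.0, 195.0], [269.0, 213.0], [339.0, 184.0], [266.0, 202.0]]
front-u scene [[118.0, 272.0], [388.0, 269.0], [111.0, 148.0], [394.0, 145.0]] top [[358.0, 271.0], [289.0, 289.0], [361.0, 264.0], [287.0, 283.0]]
back-u scene [[118.0, 243.0], [386.0, 240.0], [111.0, 119.0], [393.0, 116.0]] top [[361.0, 280.0], [291.0, 298.0], [363.0, 273.0], [290.0, 292.0]]
lid [[104.0, 417.0], [408.0, 414.0]]
[[130, 70, 27], [125, 69, 33], [104, 66, 47], [74, 61, 57], [69, 72, 74], [87, 91, 95], [98, 103, 107], [100, 105, 110], [101, 104, 107], [96, 95, 95], [85, 69, 64], [78, 47, 32], [79, 54, 42], [90, 82, 81], [98, 99, 101], [102, 107, 111], [107, 115, 120], [122, 133, 138], [135, 146, 152], [139, 151, 157]]
220 [[77, 81, 86], [45, 54, 61], [41, 69, 90], [48, 81, 105], [53, 87, 113], [47, 76, 98], [40, 67, 86], [24, 43, 56], [12, 21, 32], [22, 36, 55], [23, 36, 60], [19,
[... 416 characters left out ...]
0], [20, 37, 62], [22, 36, 59], [25, 37, 59], [26, 35, 59], [18, 35, 56], [56, 66, 81], [105, 111, 120], [112, 121, 127], [112, 121, 126], [110, 119, 125], [111, 121, 126], [111, 120, 127], [111, 120, 126], [111, 120, 126], [111, 120, 126], [113, 121, 126], [113, 121, 128]]
255 [[49, 69, 87], [56, 87, 113], [58, 92, 116], [64, 95, 120], [60, 90, 115], [56, 89, 111], [61, 90, 114], [54, 78, 96], [38, 51, 65], [22, 30, 38], [15, 32, 49], [25, 38, 62], [23, 37, 58], [20, 36, 56], [15, 33, 55], [22, 39, 58], [21, 36, 59], [59, 68, 82], [87, 97, 107], [91, 102, 110], [91, 101, 109], [95, 102, 109], [98, 105, 111], [98, 105, 110], [108, 115, 122], [111, 118, 125], [113, 121, 128], [113, 121, 127]]
```

View pics/bt.png

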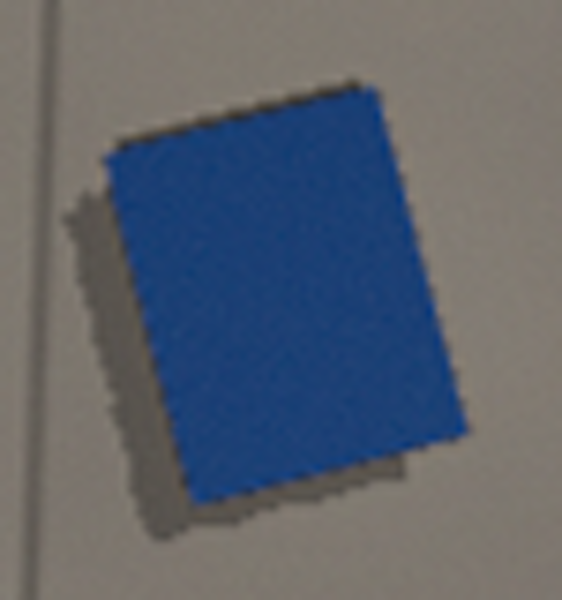

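The back wall (seen by the scene camera, its bottom edge at crop row ~525) sits flush with the lid edge. So the hinge is on the far side and the front lip faces the robot. Next I'll measure the knife.

```bash
python3 - <<'E'
from h import *
im=cv2.imread("pics/top0.png")
pts=unproj("top",(np.array([[500.2,331],[502.7,422.5]])/2+[80-.25,50-.25]),.036)
tip=unproj("top",np.array([[496.5,257]])/2+[80,50],.0275)[0]
d=pts[0]-pts[1];print(pts,tip,np.linalg.norm(d),np.degrees(np.arctan2(d[1],d[0])),np.linalg.norm((tip-pts.mean(0))[:2]),np.degrees(np.arctan2(*(tip-pts.mean(0))[[1,0]])))
def knife(g,yaw):
    u=np.array([np.cos(yaw),np.sin(yaw),0]);v=np.array([-u[1],u[0],0]);g=np.r_[g,0]
    H=[g+a*u+b*v+[0,0,.036] for a,b in((.06,.009),(.06,-.009),(-.06,-.009),(-.06,.009))]
    B=[g+a*u+b*v+[0,0,.0275] for a,b in((.145,.011),(.145,-.011),(.06,-.011),(.06,.011))]
    return H,B
m=pts.mean(0)[:2]; yaw=np.arctan2(*(tip-pts.mean(0))[[1,0]])
out=[]
for c,(l,t,w,h) in(("top",(310,170,40,100)),("scene",(165,135,50,70))):
    a=cv2.imread(f"pics/{c}0.png");s=6
    a=cv2.resize(a[t:t+h,l:l+w],None,fx=s,fy=s,interpolation=cv2.INTER_NEAREST)
    for Q in knife(m,yaw): cv2.polylines(a,[np.round((proj(c,Q)-[l,t]+.5)*s).astype(int)],True,(0,255,255),1)
    out.append(cv2.copyMakeBorder(a,0,600-a.shape[0],0,0,0))
cv2.imwrite("pics/k.png",np.hstack(out));print(m,yaw)
E
```

```text
[[ 0.53006821 -0.25834553  0.036     ]
 [ 0.42058093 -0.26165288  0.036     ]] [ 0.62124992 -0.25587125  0.0275    ] 0.10953721965881263 1.7302456199577685 0.14598372820255656 1.620360316532397
[ 0.47532457 -0.25999921] 0.028280622592147836
```

View pics/k.png

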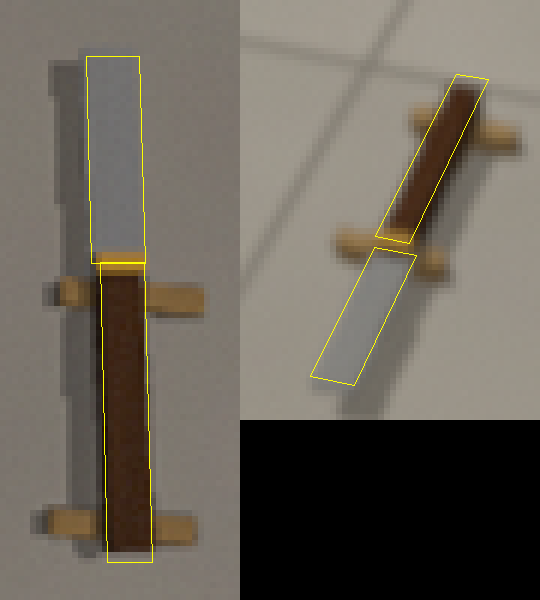

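The overlay shows the model sits about 3 mm too far back, so the grip point is about (0.4785, -0.2595) with yaw 1.6°. I'll turn, then travel above it, aiming to grasp 20 mm toward the blade.

carry_out(increments=[[[0,0,0,0,0,-7.15,-1],[0,0,0,0,0,-7.15,-1],[-1.6,-3.8,0,0,0,0,-1],[-1.6,-3.8,0,0,0,0,-1],[-1.6,-3.8,0,0,0,0,-1]]])

```text
clock: 0.82
eef_pos: [0.1777, 0.447, 0.2142]
tool_rot: [-3.141, -0.0, -3.112]
wrist_force: [1.7, 1.6, 0.6]
opening: 1.002
grip_force: 0.0
```

carry_out(increments=[[[-1.6,-3.8,0,0,0,0,-1],[-1.6,-3.8,0,0,0,0,-1],[-1.6,-3.8,0,0,0,0,-1],[-1.6,-3.8,0,0,0,0,-1],[-1.6,-3.8,0,0,0,0,-1]]])

```text
clock: 1.23
eef_pos: [0.2631, 0.259, 0.2147]
tool_rot: [3.141, 0.001, -3.113]
wrist_force: [0.9, -0.0, 0.9]
opening: 1.001
grip_force: 0.0
```

carry_out(increments=[[[-1.6,-3.8,0,0,0,0,-1],[-1.6,-3.8,0,0,0,0,-1],[-1.6,-3.8,0,0,0,0,-1],[-1.6,-3.8,0,0,0,0,-1],[-1.6,-3.8,0,0,0,0,-1]]])

```text
clock: 1.65
eef_pos: [0.3486, 0.0708, 0.215]
tool_rot: [-3.141, 0.002, -3.114]
wrist_force: [0.8, 0.2, -0.2]
opening: 0.999
grip_force: 0.0
```

carry_out(increments=[[[-1.6,-3.8,0.8,0,0,0,-1],[-1.6,-3.8,0.8,0,0,0,-1],[-1.6,-3.8,0.8,0,0,0,-1],[-1.6,-3.8,0.8,0,0,0,-1],[0,0,0,0,0,0,-1]]])

```text
clock: 2.07
eef_pos: [0.4167, -0.0814, 0.1814]
tool_rot: [-3.14, -0.002, -3.12]
wrist_force: [-0.5, 0.5, -0.1]
opening: 1.003
grip_force: 0.0
```

carry_out(increments=[[[-1.53,-3.6,1.2,0,0,0,-1],[-1.53,-3.6,1.2,0,0,0,-1],[-1.53,-3.6,1.2,0,0,0,-1],[-1.53,-3.6,1.2,0,0,0,-1],[-1.53,-3.6,1.2,0,0,0,-1]]])

```text
clock: 2.48
eef_pos: [0.4979, -0.2552, 0.1224]
tool_rot: [3.142, 0.0, -3.114]
wrist_force: [0.9, -0.1, -0.3]
opening: 1.0
grip_force: 0.0
```

carry_out(increments=[[[0,0,0,0,0,0,-1]]])

```text
clock: 2.57
eef_pos: [0.4973, -0.258, 0.1188]
tool_rot: [3.14, -0.004, -3.117]
wrist_force: [0.2, 0.1, -1.0]
opening: 1.0
grip_force: 0.0
```

```bash
python3 - <<'E'
from h import *
s=sense();print(s["eef_pos"],s["tool_rot"],s["joint_positions"])
out=[]
for c,(l,t,w,h) in(("top",(290,150,80,110)),("scene",(150,110,80,110))):
    a=camera(c)[...,::-1];s=5
    out.append(cv2.resize(a[t:t+h,l:l+w],None,fx=s,fy=s,interpolation=2))
cv2.imwrite("pics/g.png",np.hstack(out))
E
```

```text
[ 0.4972576  -0.25799583  0.11875923] [ 3.13993397 -0.00364854 -3.11742691] [-6.93625077e-01  2.16094272e-01  1.72833748e+00 -1.23369225e-03
  1.20100042e+00 -2.28813603e+00]
```

View pics/g.png

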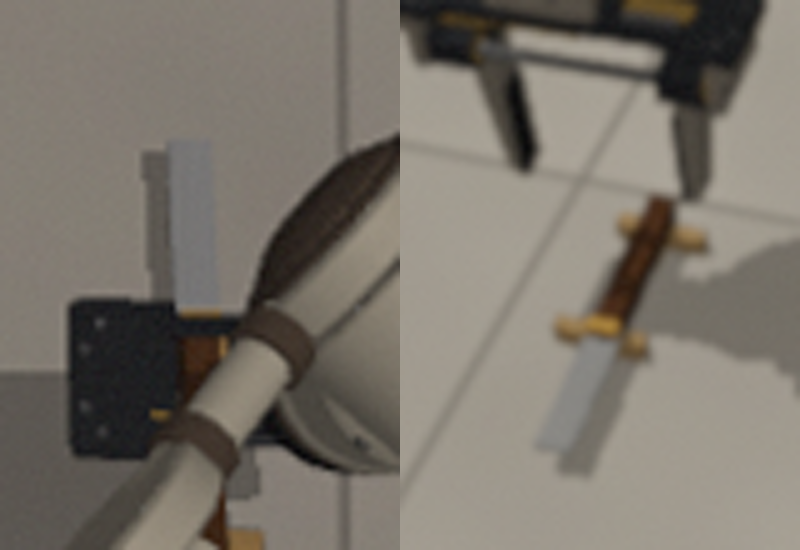

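The gripper straddles the handle, with the blade pointing up in the top crop and the fingers either side of the handle in the scene crop. I'll descend and grip.

carry_out(increments=[[[0,0,3,0,0,0,-1],[0,0,3,0,0,0,-1],[0,0,3,0,0,0,-1],[0,0,1.5,0,0,0,-1],[0,0,0.5,0,0,0,-1]]])

```text
clock: 3.08
eef_pos: [0.4956, -0.2509, 0.0111]
tool_rot: [3.139, -0.003, -3.112]
wrist_force: [-0.4, -0.3, 0.3]
opening: 0.999
grip_force: 0.0
```

carry_out(increments=[[[0,0,0,0,0,0,-1],[0,0,0,0,0,0,-1]]])

```text
clock: 3.25
eef_pos: [0.4982, -0.2538, 0.0147]
tool_rot: [-3.14, 0.002, -3.113]
wrist_force: [0.1, -1.1, 0.8]
opening: 0.997
grip_force: 0.0
```

carry_out(increments=[[[0,0,0,0,0,0,-1]]])

```text
clock: 3.33
eef_pos: [0.4987, -0.2545, 0.0152]
tool_rot: [-3.139, 0.003, -3.113]
wrist_force: [0.1, -0.3, 0.9]
opening: 1.003
grip_force: 0.0
```

```bash
python3 - <<'E'
from h import *
for i in range(3):
    s=sense();print(s["eef_pos"],s["joint_positions"],s["qd"]); camera("top")
E
```

```text
[ 0.49867157 -0.25451407  0.01517193] [-6.87788750e-01  3.59229999e-01  1.78533261e+00  7.80287897e-05
  9.93144302e-01 -2.28693987e+00] [-0.00335735  0.00297178 -0.00494678  0.00068475 -0.00359063  0.00037719]
[ 0.49860006 -0.25460901  0.01504978] [-6.87990520e-01  3.59488467e-01  1.78528615e+00  4.68756934e-05
  9.93069625e-01 -2.28699161e+00] [-4.07714978e-03  7.09520049e-03  9.80253557e-04  6.83413019e-06
 -2.69318084e-03 -1.33490938e-04]
[ 0.49841549 -0.25456975  0.01474185] [-6.88132308e-01  3.59958541e-01  1.78541028e+00  1.22026513e-05
  9.92980902e-01 -2.28703183e+00] [-0.00298902  0.00959083  0.00323984  0.00029904 -0.00243735  0.00092646]
```

carry_out(increments=[[[0,-0.4,0.6,0,0,0,-1],[0,0,0,0,0,0,-1],[0,0,0,0,0,0,-1],[0,0,0,0,0,0,-1]]])

```text
clock: 3.82
eef_pos: [0.4972, -0.2579, 0.0066]
tool_rot: [3.141, -0.0, -3.114]
wrist_force: [-0.0, 0.1, -0.3]
opening: 1.0
grip_force: 0.0
```

Position is good: z 0.0066 and y within 1–2 mm. Closing now.

carry_out(increments=[[[0,0,0,0,0,0,1],[0,0,0,0,0,0,1],[0,0,0,0,0,0,1],[0,0,0,0,0,0,1],[0,0,0,0,0,0,1]]])

```text
clock: 4.23
eef_pos: [0.4974, -0.2579, 0.0069]
tool_rot: [-3.142, 0.0, -3.114]
wrist_force: [-0.2, -0.1, 0.8]
opening: 0.661
grip_force: 0.0
```

carry_out(increments=[[[0,0,0,0,0,0,1],[0,0,0,0,0,0,1],[0,0,0,0,0,0,1],[0,0,0,0,0,0,1],[0,0,0,0,0,0,1]]])

```text
clock: 4.65
eef_pos: [0.4974, -0.2579, 0.0069]
tool_rot: [-3.142, 0.0, -3.114]
wrist_force: [0.0, 0.1, 0.4]
opening: 0.298
grip_force: 0.0
```

carry_out(increments=[[[0,0,0,0,0,0,1],[0,0,0,0,0,0,1],[0,0,0,0,0,0,1],[0,0,0,0,0,0,1],[0,0,0,0,0,0,1]]])

```text
clock: 5.07
eef_pos: [0.4974, -0.258, 0.0069]
tool_rot: [-3.141, 0.0, -3.114]
wrist_force: [-0.3, -0.8, 0.1]
opening: 0.192
grip_force: 30.0
```

carry_out(increments=[[[0,0,-0.5,0,0,0,1],[0,0,-1.5,0,0,0,1],[0,0,-3,0,0,0,1],[0,0,-3,0,0,0,1],[0,0,-2,0,0,0,1]]])

```text
clock: 5.48
eef_pos: [0.4981, -0.2585, 0.1098]
tool_rot: [-3.14, 0.002, -3.114]
wrist_force: [-1.0, -0.3, -1.1]
opening: 0.197
grip_force: 30.0
```

carry_out(increments=[[[0,0,0,0,0,0,1],[0,0,0,0,0,0,1]]])

```text
clock: 5.65
eef_pos: [0.498, -0.2584, 0.1078]
tool_rot: [-3.14, 0.002, -3.114]
wrist_force: [-0.7, -0.4, -1.8]
opening: 0.19
grip_force: 30.0
```

```bash
python3 - <<'E'
from h import *
from scipy.spatial.transform import Rotation as Ro
# knife pose from TCP; tip offset forward=123..; target approach
s=sense();p=np.array(s["eef_pos"]);print(p,s["tool_rot"],s["opening"],s["grip_force"])
a=camera("scene")[...,::-1];l,t,w,h=150,90,110,110
R=Ro.from_euler("xyz",s["tool_rot"]).as_matrix();u=-R[:,0];v=R[:,1];g=p-.019*R[:,2]
a=cv2.resize(a[t:t+h,l:l+w],None,fx=5,fy=5,interpolation=2)
B=[g+x*u+y*v for x,y in((.126,.011),(.126,-.011),(.041,-.011),(.041,.011))]
cv2.polylines(a,[np.round((proj("scene",B)-[l,t]+.5)*5).astype(int)],True,(0,255,255),1)
cv2.imwrite("pics/l.png",a)
E
```

```text
[ 0.4979839  -0.25836099  0.10782491] [-3.13995949e+00  1.87516071e-03 -3.11377044e+00] 0.19018568530093238 29.9651500582695
```

View pics/l.png

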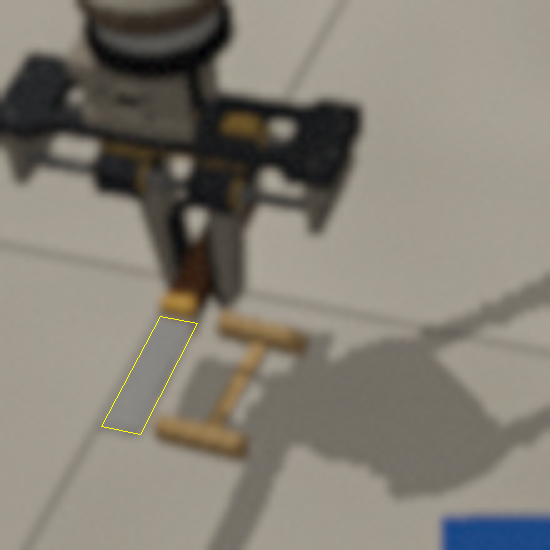

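The scene crop shows the knife held level. The predicted blade outline (tip 126 mm ahead of the grasp) matches the blade at pixels (122,430)–(178,320). I'll turn to the tin's yaw and go to the pre-insert pose, 20 mm short of the lip.

carry_out(increments=[[[0,0,0,0,0,-5,1],[0.3,3.6,0,0,0,-5,1],[0.3,3.6,0,0,0,-4.6,1],[0.2,3.6,0,0,0,0,1],[0.2,3.6,0,0,0,0,1]]])

```text
clock: 6.12
eef_pos: [0.4538, -0.1176, 0.1043]
tool_rot: [3.138, -0.003, -2.859]
wrist_force: [1.0, -0.4, -0.6]
opening: 0.195
grip_force: 30.0
```

carry_out(increments=[[[0.1,3,0,0,0,0,1],[0,0,2,0,0,0,1],[0,0,2,0,0,0,1],[0,0,1,0,0,0,1],[0,0,0,0,0,0,1]]])

```text
clock: 6.53
eef_pos: [0.4435, -0.0896, 0.053]
tool_rot: [3.136, -0.006, -2.859]
wrist_force: [-1.0, -0.3, -1.5]
opening: 0.2
grip_force: 30.0
```

carry_out(increments=[[[0,0,0,0,0,0,1],[0,0,0,0,0,0,1],[0,0,0,0,0,0,1]]])

```text
clock: 6.78
eef_pos: [0.4476, -0.0919, 0.0577]
tool_rot: [-3.141, 0.001, -2.859]
wrist_force: [0.7, -0.3, -0.3]
opening: 0.195
grip_force: 30.0
```

```bash
cat >> h.py <<'E'
from scipy.spatial.transform import Rotation as Ro
O=np.array([.6388,-.0295,0]);ut=np.array([np.cos(np.radians(16.2)),np.sin(np.radians(16.2)),0]);vt=np.array([-ut[1],ut[0],0])
def tip():
    s=sense();p=np.array(s["eef_pos"]);R=Ro.from_euler("xyz",s["tool_rot"]).as_matrix()
    t=p-.019*R[:,2]-.126*R[:,0];d=t-O
    print("clock",round(s["clock"],2),"tip in tin mm",(1000*np.array([d@ut,d@vt,t[2]])).round(1),"knife yaw,pitch",np.degrees(np.arctan2(*-R[[1,0],0])).round(2),np.degrees(np.arcsin(-R[2,0])).round(2),"F",np.round(s["wrist_force"],1),"p",p.round(4))
    return p,R
E
python3 -c "
from h import *
tip()"
```

```text
clock 6.78 tip in tin mm [-75.   -6.7  76.8] knife yaw,pitch 16.16 0.06 F [ 0.7 -0.3 -0.3] p [ 0.4476 -0.0919  0.0577]
```

carry_out(increments=[[[0.7,0.6,0.9,0,0,0,1],[0,0,1,0,0,0,1],[0,0,0,0,0,0,1],[0,0,0,0,0,0,1],[0,0,0,0,0,0,1]]])

```text
clock: 7.2
eef_pos: [0.439, -0.0878, 0.0382]
tool_rot: [-3.141, 0.0, -2.859]
wrist_force: [1.0, 0.3, -1.0]
opening: 0.193
grip_force: 30.0
```

```bash
python3 - <<'E'
from h import *
p,R=tip();g=p-.019*R[:,2];u=-R[:,0];v=R[:,1]
B=[g+x*u+y*v for x,y in((.126,.011),(.126,-.011),(.041,-.011),(.041,.011))]
L=[O+x*ut+y*vt+[0,0,.07] for x,y in((-.064,.045),(-.064,-.045),(.052,-.045),(.052,.045))]
out=[]
for c,(l,t,w,h) in(("scene",(205,150,80,100)),("top",(205,125,80,100))):
    a=camera(c)[...,::-1];a=cv2.resize(a[t:t+h,l:l+w],None,fx=5,fy=5,interpolation=2)
    for Q in(B,L): cv2.polylines(a,[np.round((proj(c,Q)-[l,t]+.5)*5).astype(int)],True,(0,255,255),1)
    out.append(a)
cv2.imwrite("pics/pre.png",np.hstack(out))
E
```

```text
clock 7.2 tip in tin mm [-82.2  -0.2  57.3] knife yaw,pitch 16.18 0.03 F [ 1.   0.3 -1. ] p [ 0.439  -0.0878  0.0382]
```

View pics/pre.png

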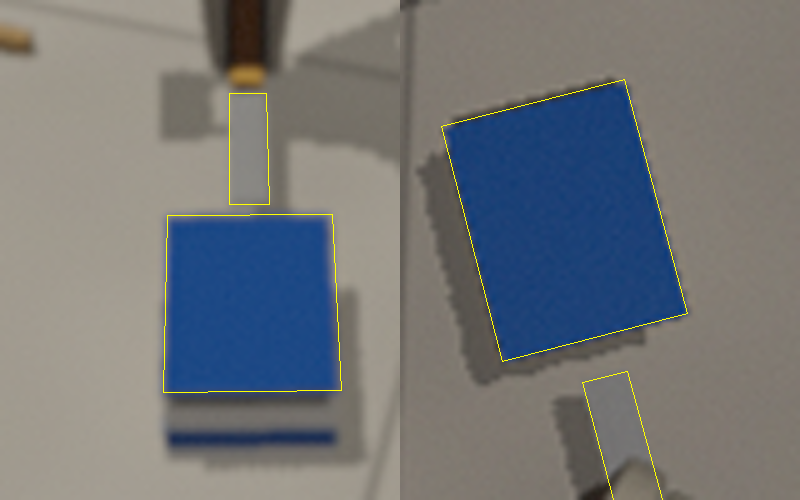

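The overlays of blade and lid match in both views, with the blade centred on the tin and about 18 mm from the lip. Inserting slowly.

carry_out(increments=[[[-0.7,0,-0.05,0,0,0,1],[-0.8,0,0,0,0,0,1],[-0.8,0,0,0,0,0,1],[-0.8,0,0,0,0,0,1],[-0.5,0,0,0,0,0,1]]])

```text
clock: 7.72
eef_pos: [0.4745, -0.0772, 0.0386]
tool_rot: [-3.141, 0.001, -2.858]
wrist_force: [-0.1, -0.5, -0.7]
opening: 0.19
grip_force: 30.0
```

carry_out(increments=[[[0,0,0,0,0,0,1],[0,0,0,0,0,0,1],[0,0,0,0,0,0,1]]])

```text
clock: 7.97
eef_pos: [0.4727, -0.0773, 0.0381]
tool_rot: [3.141, -0.001, -2.859]
wrist_force: [-0.6, 0.3, -0.6]
opening: 0.195
grip_force: 30.0
```

```bash
python3 -c "
from h import *
tip()
r=98
import math
for d in range(0,70,8): print(d, round(52-r*math.cos(math.radians(d)),1), round(66+r*math.sin(math.radians(d))-1.5,1))"
```

```text
clock 7.97 tip in tin mm [-46.8   0.4  57.1] knife yaw,pitch 16.2 -0.03 F [-0.6  0.3 -0.6] p [ 0.4727 -0.0773  0.0381]
0 -46.0 64.5
8 -45.0 78.1
16 -42.2 91.5
24 -37.5 104.4
32 -31.1 116.4
40 -23.1 127.5
48 -13.6 137.3
56 -2.8 145.7
64 9.0 152.6
```

carry_out(increments=[[[0,0,-0.7,0,0,0,1],[0,0,-0.7,0,0,0,1],[-0.1,0,-0.7,0,0,0,1],[-0.1,0,-0.7,0,0,0,1],[-0.2,0,-0.7,0,0,0,1]]])

```text
clock: 8.38
eef_pos: [0.4769, -0.0764, 0.0743]
tool_rot: [-3.141, 0.0, -2.859]
wrist_force: [-0.4, -0.4, -1.9]
opening: 0.196
grip_force: 30.0
```

carry_out(increments=[[[-0.2,0,-0.65,0,0,0,1],[-0.25,0,-0.65,0,0,0,1],[0,0,0,0,0,0,1],[0,0,0,0,0,0,1]]])

```text
clock: 8.72
eef_pos: [0.482, -0.0752, 0.0871]
tool_rot: [-3.141, 0.002, -2.859]
wrist_force: [0.2, 0.1, -0.6]
opening: 0.191
grip_force: 30.0
```

```bash
python3 - <<'E'
from h import *
p,R=tip();g=p-.019*R[:,2];u=-R[:,0];v=R[:,1]
B=[g+x*u+y*v for x,y in((.126,.011),(.126,-.011),(.041,-.011),(.041,.011))]
out=[]
for c,(l,t,w,h) in(("scene",(205,130,80,100)),("top",(205,125,80,100))):
    a=camera(c)[...,::-1];a=cv2.resize(a[t:t+h,l:l+w],None,fx=5,fy=5,interpolation=2)
    cv2.polylines(a,[np.round((proj(c,B)-[l,t]+.5)*5).astype(int)],True,(0,255,255),1)
    out.append(a)
cv2.imwrite("pics/mid.png",np.hstack(out))
E
```

```text
clock 8.72 tip in tin mm [-37.3  -0.2 106.3] knife yaw,pitch 16.2 0.09 F [ 0.2  0.1 -0.6] p [ 0.482  -0.0752  0.0871]
```

View pics/mid.png

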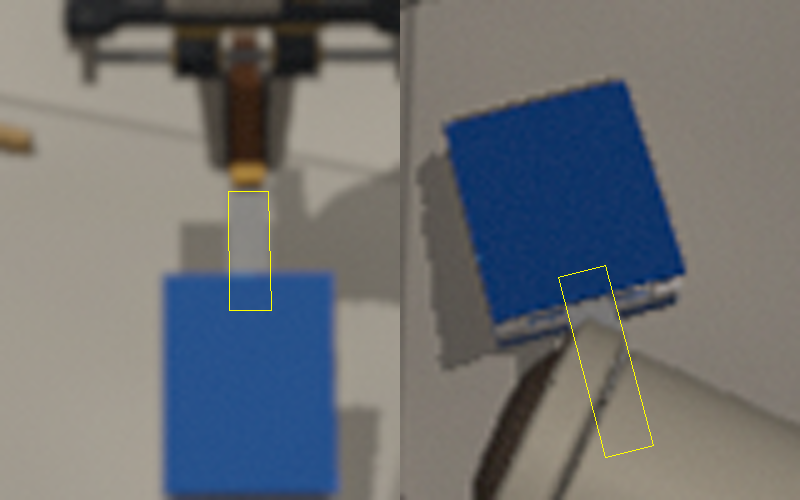

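The lid is rising on the blade tip, at about 25°, and the knife is still aligned. Continuing the arc to about 68°.

carry_out(increments=[[[-0.3,0,-0.5,0,0,0,1],[-0.35,0,-0.55,0,0,0,1],[-0.4,0,-0.55,0,0,0,1],[-0.4,0,-0.55,0,0,0,1],[-0.45,0,-0.5,0,0,0,1]]])

```text
clock: 9.23
eef_pos: [0.5, -0.0696, 0.1136]
tool_rot: [-3.141, 0.0, -2.859]
wrist_force: [0.4, -0.1, -1.9]
opening: 0.197
grip_force: 30.0
```

carry_out(increments=[[[-0.5,0,-0.5,0,0,0,1],[-0.5,0,-0.45,0,0,0,1],[-0.6,0,-0.42,0,0,0,1],[-0.6,0,-0.4,0,0,0,1],[-0.6,0,-0.35,0,0,0,1]]])

```text
clock: 9.65
eef_pos: [0.527, -0.0618, 0.1345]
tool_rot: [-3.141, 0.0, -2.859]
wrist_force: [-0.9, -0.2, -0.7]
opening: 0.194
grip_force: 30.0
```

carry_out(increments=[[[-0.5,0,-0.3,0,0,0,1],[-0.5,0,-0.2,0,0,0,1],[0,0,0,0,0,0,1],[0,0,0,0,0,0,1],[0,0,0,0,0,0,1]]])

```text
clock: 10.07
eef_pos: [0.5359, -0.0591, 0.1389]
tool_rot: [3.142, -0.0, -2.859]
wrist_force: [0.8, -0.6, -0.6]
opening: 0.196
grip_force: 30.0
```

```bash
python3 - <<'E'
from h import *
p,R=tip()
g=p-.019*R[:,2];u=-R[:,0];v=R[:,1]
B=[g+x*u+y*v for x,y in((.126,.011),(.126,-.011),(.041,-.011),(.041,.011))]
out=[]
for c,(l,t,w,h) in(("scene",(205,110,80,120)),("top",(205,105,80,120))):
    a=camera(c)[...,::-1];a=cv2.resize(a[t:t+h,l:l+w],None,fx=5,fy=5,interpolation=2)
    cv2.polylines(a,[np.round((proj(c,B)-[l,t]+.5)*5).astype(int)],True,(0,255,255),1)
    for th,col in((50,(0,255,0)),(70,(0,0,255))):
        k=np.radians(th);f=O+ut*(.052-.116*np.cos(k))+np.array([0,0,.066+.116*np.sin(k)])
        cv2.polylines(a,[np.round((proj(c,[f+.045*vt,f-.045*vt])-[l,t]+.5)*5).astype(int)],False,col,1)
    out.append(a)
cv2.imwrite("pics/up.png",np.hstack(out))
E
```

```text
clock 10.07 tip in tin mm [ 18.9   0.3 157.9] knife yaw,pitch 16.19 -0.0 F [ 0.8 -0.6 -0.6] p [ 0.5359 -0.0591  0.1389]
```

View pics/up.png

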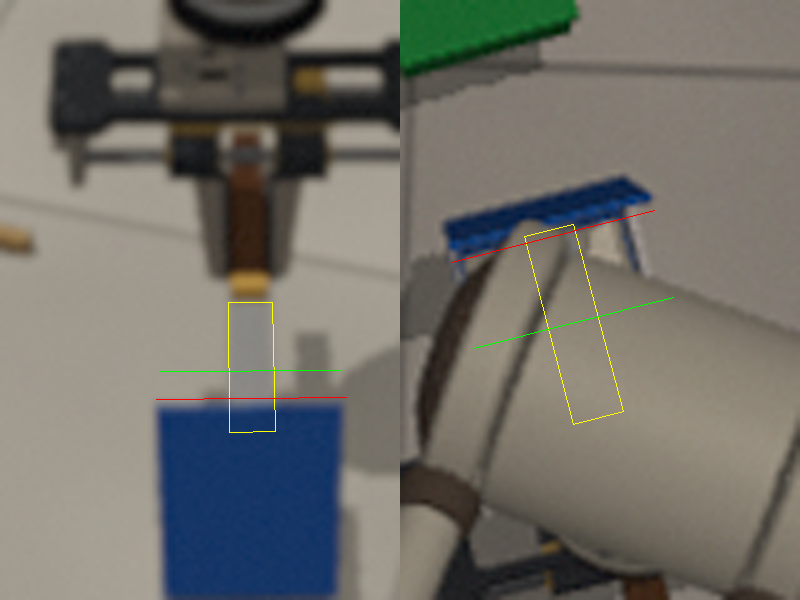

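The scene view shows the lid edge at row ~405, just past the red 70° line, so the lid stands at about 70°. I'll retreat and carry the knife back above the rest.

carry_out(increments=[[[1.5,0,0,0,0,0,1],[3.5,0,0,0,0,0,1],[4,0,0,0,0,0,1],[3.3,0,0,0,0,0,1],[0,0,0,0,0,0,1]]])

```text
clock: 10.58
eef_pos: [0.4125, -0.0932, 0.1373]
tool_rot: [3.139, -0.005, -2.861]
wrist_force: [-0.4, 0.0, -1.2]
opening: 0.193
grip_force: 30.0
```

carry_out(increments=[[[0,0,0,0,0,5,1],[0,0,0,0,0,5,1],[0,0,0,0,0,4.6,1],[-1.5,-3.3,0,0,0,0,1],[-1.5,-3.3,0,0,0,0,1]]])

```text
clock: 11.0
eef_pos: [0.45, -0.1584, 0.139]
tool_rot: [-3.142, 0.001, -3.112]
wrist_force: [0.3, -0.5, -0.1]
opening: 0.196
grip_force: 30.0
```

carry_out(increments=[[[-1.5,-3.3,0,0,0,0,1],[-1.5,-3.3,0,0,0,0,1],[-1.5,-3.3,0,0,0,0,1],[0,0,0,0,0,0,1],[0,0,0,0,0,0,1]]])

```text
clock: 11.42
eef_pos: [0.4977, -0.2576, 0.1385]
tool_rot: [3.141, -0.0, -3.116]
wrist_force: [-0.3, 0.8, -0.8]
opening: 0.196
grip_force: 30.0
```

carry_out(increments=[[[0,0,2.5,0,0,0,1],[0,0,2.5,0,0,0,1],[0,0,2.5,0,0,0,1],[0,0,0,0,0,0,1],[0,0,0,0,0,0,1]]])

```text
clock: 11.83
eef_pos: [0.4962, -0.2545, 0.0632]
tool_rot: [3.139, -0.003, -3.113]
wrist_force: [0.0, -0.1, -0.7]
opening: 0.195
grip_force: 30.0
```

```bash
cat > d.py <<'E'
from h import *
p,R=tip();q=sense()["tool_rot"]
print("delta tool cm",(R.T@(np.array([.4974,-.2579,.0069])-p)*100).round(2),"yaw err deg",np.degrees(-3.114-q[2]).round(2))
E
python3 d.py
```

```text
clock 11.83 tip in tin mm [ -77.7 -208.    81.9] knife yaw,pitch 1.64 -0.14 F [ 0.  -0.1 -0.7] p [ 0.4962 -0.2545  0.0632]
delta tool cm [-0.12 -0.36  5.63] yaw err deg -0.06
```

carry_out(increments=[[[0,0,1.5,0,0,0,1],[0,0,1.5,0,0,0,1],[0,0,0,0,0,0,1],[0,0,0,0,0,0,1],[0,0,0,0,0,0,1]]])

```text
clock: 12.25
eef_pos: [0.4985, -0.2569, 0.0362]
tool_rot: [-3.14, 0.002, -3.114]
wrist_force: [0.2, 0.2, -0.4]
opening: 0.192
grip_force: 30.0
```

carry_out(increments=[[[0,0,0,0,0,0,1],[0,0,0,0,0,0,1],[0,0,0,0,0,0,1]]])

```text
clock: 12.5
eef_pos: [0.4978, -0.2567, 0.035]
tool_rot: [-3.141, 0.001, -3.114]
wrist_force: [0.7, 0.2, -1.5]
opening: 0.192
grip_force: 30.0
```

```bash
python3 d.py
```

```text
clock 12.5 tip in tin mm [ -76.8 -210.6   54.1] knife yaw,pitch 1.59 0.06 F [ 0.7  0.2 -1.5] p [ 0.4978 -0.2567  0.035 ]
delta tool cm [ 0.05 -0.12  2.81] yaw err deg -0.01
```

carry_out(increments=[[[0,-0.1,0.8,0,0,0,1],[0,0,0.8,0,0,0,1],[0,0,0.6,0,0,0,1],[0,0,0.3,0,0,0,1],[0,0,0,0,0,0,1]]])

```text
clock: 12.92
eef_pos: [0.4965, -0.2566, 0.0076]
tool_rot: [3.14, -0.002, -3.114]
wrist_force: [-0.7, 0.2, -1.5]
opening: 0.194
grip_force: 30.0
```

carry_out(increments=[[[0,0,0,0,0,0,1],[0,0,0,0,0,0,1],[0,0,0,0,0,0,1]]])

```text
clock: 13.17
eef_pos: [0.4976, -0.2575, 0.0094]
tool_rot: [-3.141, 0.0, -3.114]
wrist_force: [-0.2, -0.6, -0.5]
opening: 0.19
grip_force: 30.0
```

```bash
python3 d.py
```

```text
clock 13.17 tip in tin mm [ -77.2 -211.3   28.4] knife yaw,pitch 1.59 0.03 F [-0.2 -0.6 -0.5] p [ 0.4976 -0.2575  0.0094]
delta tool cm [ 0.03 -0.04  0.25] yaw err deg -0.01
```

Lowering the last 2.5 mm, then opening the fingers (about 1 s).

carry_out(increments=[[[0,0,0.25,0,0,0,1],[0,0,0,0,0,0,1],[0,0,0,0,0,0,1],[0,0,0,0,0,0,1]]])

```text
clock: 13.5
eef_pos: [0.4977, -0.2576, 0.0069]
tool_rot: [-3.141, 0.001, -3.114]
wrist_force: [1.3, -0.1, -0.2]
opening: 0.194
grip_force: 30.0
```

carry_out(increments=[[[0,0,0,0,0,0,-1],[0,0,0,0,0,0,-1],[0,0,0,0,0,0,-1],[0,0,0,0,0,0,-1],[0,0,0,0,0,0,-1]]])

```text
clock: 13.92
eef_pos: [0.4973, -0.2573, 0.0065]
tool_rot: [3.141, -0.0, -3.114]
wrist_force: [-0.2, -0.3, -0.2]
opening: 0.531
grip_force: 0.0
```

carry_out(increments=[[[0,0,0,0,0,0,-1],[0,0,0,0,0,0,-1],[0,0,0,0,0,0,-1],[0,0,0,0,0,0,-1],[0,0,0,0,0,0,-1]]])

```text
clock: 14.33
eef_pos: [0.4974, -0.2573, 0.0065]
tool_rot: [-3.142, -0.0, -3.114]
wrist_force: [0.0, 0.0, 0.0]
opening: 0.898
grip_force: 0.0
```

carry_out(increments=[[[0,0,-1,0,0,0,-1],[0,0,-3,0,0,0,-1],[0,0,-4,0,0,0,-1],[0,0,-4,0,0,0,-1],[0,0,-4,0,0,0,-1]]])

```text
clock: 14.75
eef_pos: [0.4971, -0.257, 0.169]
tool_rot: [-3.142, 0.0, -3.114]
wrist_force: [1.0, -1.3, 0.2]
opening: 0.999
grip_force: 0.0
```

carry_out(increments=[[[2,-4,0,0,0,0,-1],[2,-4,0,0,0,0,-1],[2,-4,0,0,0,0,-1],[2,-4,0,0,0,0,-1],[0,0,0,0,0,0,-1]]])

```text
clock: 15.17
eef_pos: [0.4237, -0.4146, 0.1678]
tool_rot: [-3.137, -0.0, -3.12]
wrist_force: [-0.0, -0.1, -0.4]
opening: 0.997
grip_force: 0.0
```

carry_out(increments=[[[0,0,0,0,0,0,-1],[0,0,0,0,0,0,-1],[0,0,0,0,0,0,-1],[0,0,0,0,0,0,-1]]])

```text
clock: 15.5
eef_pos: [0.4278, -0.407, 0.1667]
tool_rot: [3.141, 0.0, -3.112]
wrist_force: [-0.1, 0.2, -0.0]
opening: 0.996
grip_force: 0.0
```

```bash
python3 - <<'E'
from h import *
a=camera("scene")[110:250,150:350,::-1];b=camera("top")[60:270,100:350,::-1]
a=cv2.resize(a,(400,280),interpolation=2);b=cv2.resize(b,(400,336),interpolation=2)
s=sense();print(s["clock"],s["eef_pos"],max(abs(np.array(s["qd"]))))
cv2.imwrite("pics/end.png",np.hstack([cv2.copyMakeBorder(a,0,56,0,0,0),b]))
E
```

```text
15.6 [ 0.42769796 -0.40727432  0.1666542 ] 0.005569341835891683
```

View pics/end.png

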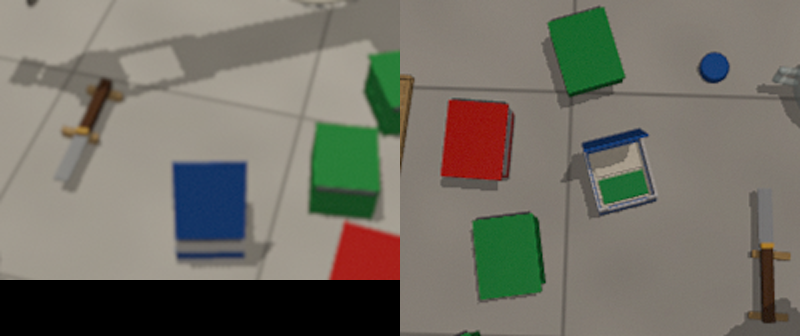

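The final view shows the blue lid standing well open at about (615,140), the knife across its rest at (765,260), and the red tin shut at (478,140). The arm is clear, so I'm handing in.

```bash
python3 -c "
from rig import r
print(r.hand_in())"
```

```text
the job is handed in; nothing more can be done
None
```

Job handed in at about 15.6 s: the blue lid was levered open to about 70° using only the knife, the knife was laid back across its rest and released, and the red tin was left shut.

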